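# Feel along the sealing rim of an open mould

## Task

Check the sealing rim of the open injection mould for burrs: shut the fingers and, with the fingertips pointing down, stroke lightly along the whole top of the U-shaped rim, from the leg end next to the round sprue bush, round the bend, to the end of the other leg. Keep the touch so light that the spring-mounted plate hardly sinks, keep off the polished cavity insert inside the U, and leave the loose screw, wrench and plastic ring alone. Then lift clear.

Things in the scene. Friction and masses are not known exactly. Their poses are not given: they have to be found in the camera images.
- mould: Open half of an injection mould, fixed to the bench: aluminium base 200 x 160 x 22 mm and above it, on corner springs, a dark steel plate of the same outline, its top 51 mm above the bench. Origin: centre of the underside. x runs along the 200 mm side towards the bend of the U-shaped rim, z is up. At corners (88, 68) and (-88, -68) mm steel pins 12 mm thick rise 14 mm above the plate.
- float_plate (a joint): How far the dark steel plate (with rim and cavity insert) is pushed down on its springs, m: 0 at rest (fully up), 0.012 at the lower stop. It starts to yield at about 1.2 N and then sinks about 1.2 mm per newton. A light touch stays under 0.008 (about 7 N).
- rim: Plain aluminium ridge 10 mm wide, 10 mm high on the plate, a U seen from above: two 50 mm legs, 90 mm apart (centre lines), joined by a half circle of 45 mm radius. Its flat top is 61 mm above the bench at rest. Origin: middle of the plate's top, 10 mm below the rim's top; axes as the mould's. Legs end at x -47.5 mm (first leg y +45, other y -45); bend's centre at x +2.5, y 0. Moves only down.
- sprue (a point): Centre of the top of the sprue bush, a round bright metal boss with a small dark hole 28 mm wide and 6 mm high (4 mm lower than the rim) on the plate, 33 mm beyond the end of one leg of the U: the rim is traced from that leg's end. At x -80, y +39 mm of the mould.
- cavity: Polished cavity insert, a flat steel slab 50 x 44 x 2.5 mm with round rings on it, on the plate between the legs of the U, its top 7.5 mm below the rim's top. Origin: centre of its underside. Not to be touched.
- cap_screw: Loose cap screw standing on its head on the bench beside the mould: head 20 mm wide and 12 mm high, shank 12 mm, 46 mm tall in all. Origin: centre of the underside. Leave alone.
- wrench: Loose steel wrench, 150 mm long, lying on the bench beyond the bend side of the mould. Origin: middle of its underside. Leave alone.
- moulded_ring: Loose moulded white plastic ring, 52 mm outside, 30 mm hole, 12 mm high, flat on the bench beside the mould. Origin: centre of the underside. Leave alone.
- mark0 (a point): Point 1 of 9 (nothing is drawn there) on the centre line of the rim's flat top, about 27.7 mm apart along it, in tracing order, this one 5 mm inside the end of the leg by the sprue bush. The point midway between the fingertips (fingers shut and pointing down) should pass within 13 mm of it while they touch the rim.
- mark1 (a point): Point 2 of 9 (nothing is drawn there) on the centre line of the rim's flat top, about 27.7 mm apart along it, in tracing order. The point midway between the fingertips (fingers shut and pointing down) should pass within 13 mm of it while they touch the rim.
- mark2 (a point): Point 3 of 9 (nothing is drawn there) on the centre line of the rim's flat top, about 27.7 mm apart along it, in tracing order. The point midway between the fingertips (fingers shut and pointing down) should pass within 13 mm of it while they touch the rim.
- mark3 (a point): Point 4 of 9 (nothing is drawn there) on the centre line of the rim's flat top, about 27.7 mm apart along it, in tracing order. The point midway between the fingertips (fingers shut and pointing down) should pass within 13 mm of it while they touch the rim.
- mark4 (a point): Point 5 of 9 (nothing is drawn there) on the centre line of the rim's flat top, about 27.7 mm apart along it, in tracing order. The point midway between the fingertips (fingers shut and pointing down) should pass within 13 mm of it while they touch the rim.
- mark5 (a point): Point 6 of 9 (nothing is drawn there) on the centre line of the rim's flat top, about 27.7 mm apart along it, in tracing order. The point midway between the fingertips (fingers shut and pointing down) should pass within 13 mm of it while they touch the rim.
- mark6 (a point): Point 7 of 9 (nothing is drawn there) on the centre line of the rim's flat top, about 27.7 mm apart along it, in tracing order. The point midway between the fingertips (fingers shut and pointing down) should pass within 13 mm of it while they touch the rim.
- mark7 (a point): Point 8 of 9 (nothing is drawn there) on the centre line of the rim's flat top, about 27.7 mm apart along it, in tracing order. The point midway between the fingertips (fingers shut and pointing down) should pass within 13 mm of it while they touch the rim.
- mark8 (a point): Point 9 of 9 (nothing is drawn there) on the centre line of the rim's flat top, about 27.7 mm apart along it, in tracing order, this one 5 mm inside the end of the other leg. The point midway between the fingertips (fingers shut and pointing down) should pass within 13 mm of it while they touch the rim.

How it is judged:
By the outcome, as a careful person would: the job done as asked, in the order asked, and still so for the second after the job is handed in, with the robot touching nothing.
It also fails if it takes over 45 s, if anything falls off the work surface, if the arm or the gripper's body presses on something with over 40 N, if the wrist force passes 120 N, or if a joint passes its speed limit or range.

## Robot

A 7-joint arm with a two-finger parallel gripper is mounted at the origin on the work surface. World frame = base frame: x ahead of the robot, y to its left, z up, the work surface at z = 0. Lengths are in m, angles in rad, forces in N, time in s.
With the tool pointing down it reaches from about 0.35 to 0.9 m from the base axis. Payload 8.1 kg.
Tool frame: the origin (TCP) lies at the very end of the fingers, on their centre line; the grasp point (between the pads) lies 19 mm behind it; z points along the fingers, y is the line along which they close (so a half turn about z gives the same grasp; the last joint's range is limited). The gripper opens to 92 mm and grips with 3 to 60 N. Pads are 19 mm wide; open, the fingers measure 130 mm over their backs; the gripper's body (75 mm by 190 mm) begins 47 mm behind the grasp point.
Start: joints at [-1.429, 0.434, 0.025, 1.573, -0.012, 1.134, -0.075], TCP at [0.152, 0.606, 0.227] pointing down, gripper open.
Joint ranges: [-2.62, 2.62], [-0.44, 2.09], [-1.27, 1.32], [0.08, 2.57], [-1.32, 4.46], [0.12, 2], [-2.74, 2.74]. Speed limits (rad/s): [2.22, 2.22, 3.01, 3.01, 3.14, 3.14, 3.14].

## Interface

Orientations are given as a rotation vector (axis times angle).
In Python, from cell import arm gives the robot as it stands.
- The arm moves only by the tool carry_out, never from a script. Its argument "commands" is a list of rows, each a list of 7 numbers: the opening, from 0 (shut) to 1 (fully open), then the shift along the tool's x, y, z each as a share of 0.025 m, from -1 to 1, then the turn, a rotation vector about the tool's x, y, z each as a share of 0.1 rad, from -1 to 1. A call has 1 to 8 rows; each row shifts and turns the commanded pose from where the row before left it, along the tool's axes as they then stand; what a row does not reach is not made up. A row lasts 1/10 s, in which the tool goes at most 50 mm and 8.59 degrees, less where a joint would pass 70% of its speed; a pose out of reach is approached as far as the arm can. A call with a number of a shift or a turn outside -1 to 1 is refused whole. A call with a gripper value outside its range is refused whole. The fingers move at their own pace and stop on an object; "squeeze" is the grip in N (left out, the last holds). Time passes only in rows, so rows that do not move let the fingers close. It gives the time, the measured TCP pose, the force, the opening and the grip force at its end, in the units of the state.
- arm.observe(): the state, without advancing time (a new reading comes with each control period).
- arm.get_image(name): name is "scene" or "top" or "wrist"; returns a dict with "pixels" (420x560x3 uint8, red, green, blue), "range_z" (420x560 float32, m along the optical axis (not along the pixel's ray), 0 where there is no reading), "mtx" (3x3 intrinsics, pixels), "R" (3x3) and "t" (3): a world point X has camera coordinates R X + t; the wrist camera has in their place "tool_from_camera" (4x4, takes a point from camera to tool coordinates, whose origin is the TCP and whose axes are the flange's). Camera axes: x right, y down, z forward; pixel columns grow to the right and rows downward; lengths in m; the calibration is good to about 2 mm. A picture is of the moment at which its call begins: read the wrist's pose just before it.
- arm.sign_off(): hands the job in; it is judged then, once.
The state is a dict: "clock": time; "joints": joint angles; "dq": joint speeds; "joint_efforts": joint torques, N m; "position": TCP position; "ee_rot": TCP orientation; "force": force on the tool from outside, world axes, zero at the start; "ft_torque": the same for the moment, N m; "width": opening from 0.0 (shut) to 1.0 (fully open); "gripper_force": force on a finger pad.
Only numpy, scipy, OpenCV 4.12 (cv2) and the standard library are available. Lean on these libraries where they do the work, as an engineer would, in place of code of your own. Each camera call takes 0.05 s, during which the arm holds its last target. There are 200 camera calls.

## Working session

There is one attempt and no reset: what is moved stays moved. The work goes in short steps, Python scripts to look and compute and a tool call to move; the robot and the scene stay as the last step left them, time stands still between calls to the robot, and variables do not carry over. Pictures are saved under pics/ and viewed, at most 10 in all, crops included, and the job is handed in when it is done.

Besides the shell and the picture viewer there is one more tool, called as name(argument=value, ...) on one line, values as JSON. carry_out: Moves the arm, as the interface text tells. Shift numbers are shares of 0.025 m and turn numbers shares of 0.1 rad, none past 1 either way. Its arguments: {"type":"object","properties":{"commands":{"type":"array"},"squeeze":{"type":"number"}},"required":["commands"]}

```bash
mkdir -p pics
python3 - <<'E'
from cell import arm
import cv2,numpy as np
s=arm.observe();print(s)
for n in("top","scene"):
    d=arm.get_image(n);np.savez(n+".npz",**d);cv2.imwrite(f"pics/{n}0.png",d["pixels"][:,:,::-1])
    print(n,d["mtx"],d["R"],d["t"])
E
```

```text
{'clock': 0.0, 'joints': array([-1.42860744,  0.43524893,  0.02497975,  1.57410371, -0.0115976 ,
        1.13397755, -0.07508498]), 'dq': array([-0.00028967, -0.0003437 ,  0.0003303 ,  0.00055626, -0.00189913,
       -0.0011297 ,  0.00131563]), 'joint_efforts': array([ 7.59243594e-04, -6.67837071e+01,  9.85009186e-01, -3.14467371e+01,
       -6.05979329e-02,  4.29322617e-02,  1.50729156e-04]), 'position': array([0.15140642, 0.60585813, 0.22592637]), 'ee_rot': array([-3.83642125e-01, -3.11803404e+00,  2.50055169e-03]), 'force': array([-0.74967815, -0.24753596, -0.95067859]), 'ft_torque': array([0.03209196, 0.01869687, 0.01086313]), 'gripper_force': 0.0, 'width': 1.0006602089751966}
top [[540.27907346   0.         274.47004933]
 [  0.         540.27907346 212.43507046]
 [  0.           0.           1.        ]] [[-0.16277432 -0.98665344 -0.00441674]
 [-0.96599765  0.1602748  -0.20288059]
 [ 0.20088073 -0.02875718 -0.97919352]] [0.12456827 0.58788142 0.93922041]
scene [[518.40498215   0.         284.61959862]
 [  0.         518.40498215 207.48214189]
 [  0.           0.           1.        ]] [[ 5.16554142e-01  8.56254291e-01  6.37866862e-04]
 [ 5.88988500e-01 -3.54779294e-01 -7.26102058e-01]
 [-6.21501701e-01  3.75446722e-01 -6.87586645e-01]] [-0.32883811 -0.28444327  1.32410295]
```

View pics/top0.png

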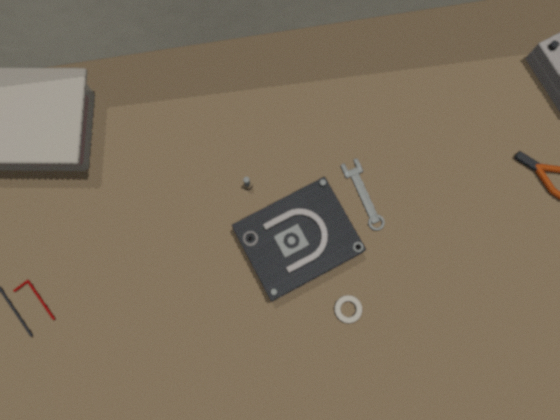

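View pics/scene0.png

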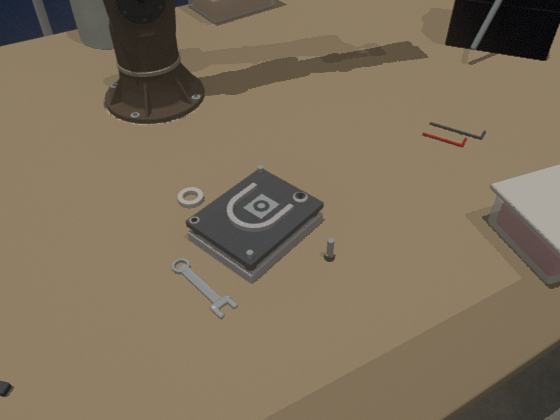

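The top view shows the mould at about (298,238). The sprue is at (250,238), next to the upper leg end at (266,226), and the bend is at about (325,235). The pins are at (323,183) and (274,292). The scene view agrees: sprue at (300,197), screw at (330,250), ring at (190,197) and wrench at (205,288).

```bash
cat > h.py <<'E'
import numpy as np
from scipy.optimize import least_squares
a=np.linspace(np.pi/2,-np.pi/2,60)
U=np.vstack([np.c_[np.linspace(-47.5,2.5,30),np.full(30,45)],np.c_[2.5+45*np.cos(a),45*np.sin(a)],np.c_[np.linspace(2.5,-47.5,30),np.full(30,-45)]])/1e3
def tw(p,q):
    c,s=np.cos(p[2]),np.sin(p[2]);return q@np.array([[c,s],[-s,c]])+p[:2]
def fit(P,p0):
    def f(p):
        d=np.linalg.norm(P[:,None]-tw(p,U)[None],axis=2);return d.min(1)
    return least_squares(f,p0,loss="soft_l1",f_scale=.004)
def cloud(d,R,t,z=None):
    K=d["mtx"];v,u=np.mgrid[:420,:560];r=np.linalg.inv(K)@np.stack([u.ravel(),v.ravel(),np.ones(u.size)])
    Z=d["range_z"].ravel()
    X=(R.T@(r*Z-t[:,None])).T
    o=-R.T@t;g=(R.T@r).T
    Y=o+g*((0.061-o[2])/g[:,2])[:,None]   # ray on plane z=.061
    return X,Y,Z>0
E
python3 - <<'E'
from h import *
for n,(u0,u1,v0,v1) in {"top":(230,368,175,302),"scene":(185,328,165,275)}.items():
    d=dict(np.load(n+".npz"));X,Y,ok=cloud(d,d["R"],d["t"])
    v,u=np.mgrid[:420,:560];u=u.ravel();v=v.ravel();g=d["pixels"].reshape(-1,3).astype(float).mean(1)
    box=(u>u0)&(u<u1)&(v>v0)&(v<v1)
    pl=box&ok&(abs(X[:,2]-.051)<.004)&(g<90); print(n,"plate n",pl.sum(),"z",np.median(X[pl,2]),X[pl].mean(0))
    m=box&(g>130)&ok&(X[:,2]>.045)
    c=X[pl,:2].mean(0)
    p=None
    for y0 in np.arange(0,6.28,.4):
        r=fit(Y[m,:2],[*c,y0])
        if p is None or r.cost<p.cost:p=r
    e=p.fun; print("n",m.sum(),"pose",p.x,"rms",np.sqrt(np.mean(e**2)))
    k=m.copy();k[np.where(m)[0][e>.008]]=False
    r=fit(Y[k,:2],p.x);print("refit",k.sum(),r.x,np.sqrt(np.mean(r.fun**2)),"z rim",np.median(X[k,2]),X[k,2].std())
    print("sprue",tw(r.x,np.array([[-.08,.039]])),"centroid mould",tw(r.x,np.zeros((1,2))))
    q=X[m]; s=(abs(u-(250 if n=="top" else 300))<7)&(abs(v-(238 if n=="top" else 197))<6)&(g>90)
    print("sprue meas",X[s&ok].mean(0))
E
```

```text
top plate n 7053 z 0.05075297438835032 [ 0.54756298 -0.00863813  0.05076744]
n 1077 pose [ 0.55013569 -0.00859336  5.01097306] rms 0.022630281615560906
refit 676 [ 0.55030389 -0.00948425  5.02957116] 0.002841835882485474 z rim 0.060664924520212035 0.001980385300916712
sprue [[0.56240725 0.07868893]] centroid mould [[ 0.55030389 -0.00948425]]
sprue meas [0.5608907  0.07890814 0.0542635 ]
scene plate n 5371 z 0.051758895733057 [ 0.56102497 -0.01866768  0.05169259]
n 845 pose [ 0.54886862 -0.00787838  5.10675798] rms 0.023328981191024722
refit 484 [ 0.55035846 -0.01058711  5.04679343] 0.0027697243082156335 z rim 0.061670328575946017 0.0010725060745835106
sprue [[0.56094155 0.07778143]] centroid mould [[ 0.55035846 -0.01058711]]
sprue meas [0.56510501 0.07642062 0.0544858 ]
```

```bash
cat >> h.py <<'E'
p=np.array([.5503,-.0100,5.037])
def path(s):  # s: arclength from leg end, m
    L,A=.05,np.pi*.045
    if s<L:return np.array([-.0475+s,.045])
    if s<L+A:
        t=np.pi/2-(s-L)/.045;return np.array([.0025+.045*np.cos(t),.045*np.sin(t)])
    return np.array([.0025-(s-L-A),-.045])
def world(s,z):return np.r_[tw(p,path(s)[None])[0],z]
def rows(rot,pos,targets):
    from scipy.spatial.transform import Rotation as Ro
    R=Ro.from_rotvec(rot).as_matrix();c=np.array(pos)
    for t in targets:
        d=np.round(R.T@(t-c)/.025,2);print([0,*d.tolist(),0,0,0]);c=c+R@d*.025
E
python3 - <<'E'
from h import *
from cell import arm
from scipy.spatial.transform import Rotation as Ro
s=arm.observe();print(Ro.from_rotvec(s["ee_rot"]).as_matrix().round(3))
for q in(0,.12,.241):print(world(q,.061).round(4))
a=s["position"];b=world(.002,.1)
rows(s["ee_rot"],a,[a+(b-a)*k/23 for k in (1,2,23)]); print(b)
E
```

```text
[[-0.97   0.242 -0.   ]
 [ 0.242  0.97  -0.001]
 [-0.    -0.001 -1.   ]]
[0.5778 0.0494 0.061 ]
[ 0.5661 -0.0548  0.061 ]
[0.4926 0.0203 0.061 ]
[0, -0.96, -0.76, 0.22, 0, 0, 0]
[0, -0.95, -0.76, 0.22, 0, 0, 0]
[0, -20.08, -16.0, 4.63, 0, 0, 0]
[0.57843809 0.04747606 0.1       ]
```

carry_out(commands=[[0,-0.92,-0.73,0,0,0,0],[0,-0.92,-0.73,0,0,0,0],[0,-0.92,-0.73,0,0,0,0],[0,-0.92,-0.73,0,0,0,0],[0,-0.92,-0.73,0,0,0,0],[0,-0.92,-0.73,0,0,0,0],[0,-0.92,-0.73,0,0,0,0],[0,-0.92,-0.73,0,0,0,0]], squeeze=5)

```text
clock: 0.9
position: [0.2951, 0.4188, 0.2265]
ee_rot: [-0.384, -3.118, 0.001]
force: [-0.6, 0.2, -0.2]
width: 0.355
gripper_force: 0.0
```

carry_out(commands=[[0,-0.92,-0.73,0,0,0,0],[0,-0.92,-0.73,0,0,0,0],[0,-0.92,-0.73,0,0,0,0],[0,-0.92,-0.73,0,0,0,0],[0,-0.92,-0.73,0,0,0,0],[0,-0.92,-0.73,0,0,0,0],[0,-0.92,-0.73,0,0,0,0],[0,-0.92,-0.73,0,0,0,0]])

```text
clock: 1.7
position: [0.4381, 0.2327, 0.2265]
ee_rot: [-0.384, -3.118, 0.0]
force: [0.3, 1.2, 0.2]
width: 0.001
gripper_force: 0.0
```

carry_out(commands=[[0,-0.92,-0.73,0.5,0,0,0],[0,-0.92,-0.73,0.5,0,0,0],[0,-0.92,-0.73,0.5,0,0,0],[0,-0.92,-0.73,0.5,0,0,0],[0,-0.92,-0.73,0.5,0,0,0],[0,-0.92,-0.73,0.5,0,0,0],[0,-0.92,-0.73,0.5,0,0,0],[0,-0.92,-0.73,0.5,0,0,0]])

```text
clock: 2.5
position: [0.5812, 0.0466, 0.1259]
ee_rot: [-0.383, -3.117, 0.0]
force: [0.8, 0.2, -0.4]
width: 0.007
gripper_force: 0.0
```

carry_out(commands=[[0,0,0,0,0,0,0],[0,0,0,0,0,0,0],[0,0,0,0,0,0,0],[0,0,0,0,0,0,0]])

```text
clock: 2.9
position: [0.5805, 0.0489, 0.1271]
ee_rot: [0.381, 3.118, 0.001]
force: [-0.6, -0.1, -0.7]
width: 0.005
gripper_force: 0.0
```

Run:
```python
from h import *
from cell import arm
import cv2
from scipy.spatial.transform import Rotation as Ro
s=arm.observe();print({k:s[k] for k in("clock","position","ee_rot","force","width","joints")})
d=arm.get_image("wrist");cv2.imwrite("pics/w1.png",d["pixels"][:,:,::-1]);np.savez("w1.npz",**d)
T=d["tool_from_camera"];R0=Ro.from_rotvec(s["ee_rot"]).as_matrix()
Rwc=R0@T[:3,:3];o=R0@T[:3,3]+s["position"]
R=Rwc.T;t=-R@o
Q=np.array([world(q,.061) for q in np.linspace(0,.241,25)]);c=(R@Q.T).T+t;uv=(d["mtx"]@c.T).T;uv=uv[:,:2]/uv[:,2:]
im=d["pixels"][:,:,::-1].copy()
for u in uv:cv2.circle(im,tuple(int(x) for x in u),2,(0,0,255),-1)
cv2.imwrite("pics/w1o.png",im)
rows(s["ee_rot"],s["position"],[world(.002,.09),world(.002,.066)])
```

```text
{'clock': 2.9, 'position': array([0.58053656, 0.04891568, 0.12708914]), 'ee_rot': array([3.81070634e-01, 3.11823458e+00, 1.22196749e-03]), 'force': array([-0.56349973, -0.13185046, -0.73881164]), 'width': 0.004727811886154429, 'joints': array([-0.3740642 ,  0.47232506,  0.27852902,  1.81381428, -0.16429034,
        0.87751632,  1.30838665])}
[0, 0.07, -0.08, 1.48, 0, 0, 0]
[0, -0.0, 0.0, 0.96, 0, 0, 0]
```

View pics/w1o.png

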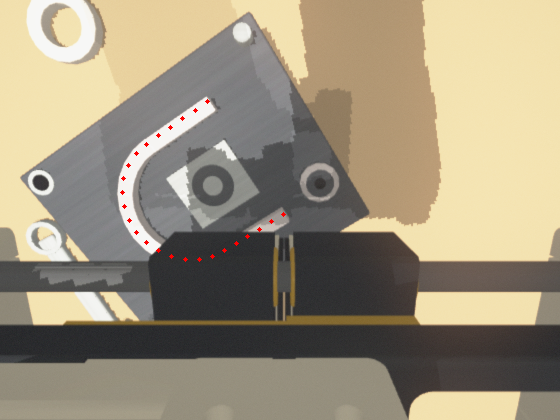

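The projected rim dots lie on the rim. The leg end is at about (285,213), just ahead of the shut fingertips at about (284,240). I'll descend now.

carry_out(commands=[[0,0.07,-0.08,0.6,0,0,0],[0,0,0,0.6,0,0,0],[0,0,0,0.6,0,0,0],[0,0,0,0.4,0,0,0],[0,0,0,0.1,0,0,0],[0,0,0,0,0,0,0],[0,0,0,0,0,0,0]])

```text
clock: 3.65
position: [0.5791, 0.0462, 0.0699]
ee_rot: [0.383, 3.117, 0.001]
force: [-0.1, 0.3, -1.0]
width: 0.007
gripper_force: 0.0
```

carry_out(commands=[[0,0,0,0.04,0,0,0],[0,0,0,0.04,0,0,0],[0,0,0,0.04,0,0,0],[0,0,0,0,0,0,0]])

```text
clock: 4.05
position: [0.5786, 0.0461, 0.0662]
ee_rot: [-0.384, -3.118, -0.0]
force: [0.6, 0.6, 0.1]
width: 0.006
gripper_force: 0.0
```

carry_out(commands=[[0,0,0,0.04,0,0,0],[0,0,0,0.04,0,0,0],[0,0,0,0.04,0,0,0],[0,0,0,0,0,0,0]])

```text
clock: 4.45
position: [0.5785, 0.0461, 0.063]
ee_rot: [-0.384, -3.118, 0.0]
force: [0.7, -0.3, -0.1]
width: 0.005
gripper_force: 0.0
```

carry_out(commands=[[0,0,0,0.04,0,0,0],[0,0,0,0.04,0,0,0],[0,0,0,0,0,0,0]])

```text
clock: 4.75
position: [0.5787, 0.0461, 0.0612]
ee_rot: [0.384, 3.118, 0.0]
force: [-1.0, 0.3, 1.3]
width: 0.005
gripper_force: 0.7
```

carry_out(commands=[[0,0,0,0.04,0,0,0],[0,0,0,0.04,0,0,0],[0,0,0,0,0,0,0]])

```text
clock: 5.05
position: [0.5787, 0.0461, 0.0592]
ee_rot: [0.384, 3.118, 0.0]
force: [-0.0, -0.0, 3.5]
width: 0.007
gripper_force: 1.5
```

carry_out(commands=[[0,0,0,0.04,0,0,0],[0,0,0,0,0,0,0],[0,0,0,0,0,0,0]])

```text
clock: 5.35
position: [0.5787, 0.0461, 0.0583]
ee_rot: [0.384, 3.118, 0.0]
force: [0.3, -0.1, 4.0]
width: 0.004
gripper_force: 1.8
```

Run:
```python
from h import *
from cell import arm
F=[];P=[]
for i in range(3):
    s=arm.observe();F.append(s["force"]);P.append(s["position"]);
print(s["clock"],np.array(F).round(2),np.array(P).round(4))
P=np.mean(P,0)
# rows of 5 mm along the path
g=np.arange(.002,.2415,.006);z=P[2]
print("err at start",P-world(.002,z))
rows(s["ee_rot"],P,[world(q,z) for q in g])
```

```text
5.35 [[ 0.26 -0.07  3.97]
 [ 0.26 -0.07  3.97]
 [ 0.26 -0.07  3.97]] [[0.5787 0.0461 0.0583]
 [0.5787 0.0461 0.0583]
 [0.5787 0.0461 0.0583]]
err at start [ 0.00027388 -0.00138954  0.        ]
[0, 0.02, 0.05, 0.0, 0, 0, 0]
[0, -0.13, -0.2, -0.0, 0, 0, 0]
[0, -0.12, -0.2, -0.0, 0, 0, 0]
[0, -0.13, -0.21, -0.0, 0, 0, 0]
[0, -0.13, -0.2, -0.0, 0, 0, 0]
[0, -0.13, -0.2, -0.0, 0, 0, 0]
[0, -0.13, -0.2, -0.0, 0, 0, 0]
[0, -0.13, -0.2, -0.0, 0, 0, 0]
[0, -0.13, -0.21, -0.0, 0, 0, 0]
[0, -0.12, -0.21, -0.0, 0, 0, 0]
[0, -0.08, -0.22, -0.0, 0, 0, 0]
[0, -0.06, -0.23, -0.0, 0, 0, 0]
[0, -0.02, -0.24, -0.0, 0, 0, 0]
[0, 0.0, -0.24, -0.0, 0, 0, 0]
[0, 0.04, -0.24, -0.0, 0, 0, 0]
[0, 0.07, -0.23, -0.0, 0, 0, 0]
[0, 0.1, -0.21, -0.0, 0, 0, 0]
[0, 0.13, -0.21, -0.0, 0, 0, 0]
[0, 0.15, -0.18, -0.0, 0, 0, 0]
[0, 0.18, -0.16, -0.0, 0, 0, 0]
[0, 0.2, -0.14, -0.0, 0, 0, 0]
[0, 0.21, -0.11, -0.0, 0, 0, 0]
[0, 0.23, -0.08, -0.0, 0, 0, 0]
[0, 0.23, -0.05, -0.0, 0, 0, 0]
[0, 0.24, -0.02, -0.0, 0, 0, 0]
[0, 0.24, 0.02, -0.0, 0, 0, 0]
[0, 0.24, 0.04, -0.0, 0, 0, 0]
[0, 0.22, 0.08, -0.0, 0, 0, 0]
[0, 0.22, 0.11, -0.0, 0, 0, 0]
[0, 0.2, 0.13, -0.0, 0, 0, 0]
[0, 0.18, 0.16, -0.0, 0, 0, 0]
[0, 0.15, 0.18, -0.0, 0, 0, 0]
[0, 0.14, 0.2, -0.0, 0, 0, 0]
[0, 0.13, 0.2, -0.0, 0, 0, 0]
[0, 0.13, 0.21, -0.0, 0, 0, 0]
[0, 0.13, 0.2, -0.0, 0, 0, 0]
[0, 0.12, 0.2, -0.0, 0, 0, 0]
[0, 0.13, 0.2, -0.0, 0, 0, 0]
[0, 0.13, 0.2, -0.0, 0, 0, 0]
[0, 0.13, 0.21, -0.0, 0, 0, 0]
```

carry_out(commands=[[0,0,0,0,0,0,0],[0,-0.11,-0.15,0,0,0,0],[0,-0.12,-0.2,0,0,0,0],[0,-0.13,-0.21,0,0,0,0],[0,-0.13,-0.2,0,0,0,0]])

```text
clock: 5.85
position: [0.5862, 0.0242, 0.0583]
ee_rot: [0.384, 3.118, 0.0]
force: [-1.5, 3.4, 4.6]
width: 0.008
gripper_force: 1.8
```

carry_out(commands=[[0,-0.13,-0.2,0,0,0,0],[0,-0.13,-0.2,0,0,0,0],[0,-0.13,-0.2,0,0,0,0],[0,-0.13,-0.21,0,0,0,0]])

```text
clock: 6.25
position: [0.5938, 0.0014, 0.0582]
ee_rot: [-0.384, -3.118, -0.0]
force: [-1.4, 2.7, 3.2]
width: 0.002
gripper_force: 1.9
```

```bash
cat > chk.py <<'E'
from h import *
from cell import arm
s=arm.observe();P=s["position"];g=np.linspace(0,.241,242);W=np.array([world(q,P[2]) for q in g]);d=np.linalg.norm(W-P,axis=1);i=d.argmin()
print("s",g[i],"off",d[i],"vec",W[i]-P,"z",P[2],"F",s["force"],s["clock"])
E
python3 chk.py
```

```text
s 0.051000000000000004 off 0.00047659511324976754 vec [ 0.00027731 -0.00038761  0.        ] z 0.058193709585764516 F [-1.41503887  2.6647521   3.20879904] 6.25
```

carry_out(commands=[[0,-0.12,-0.21,0,0,0,0],[0,-0.08,-0.22,0,0,0,0],[0,-0.06,-0.23,0,0,0,0],[0,-0.02,-0.24,0,0,0,0],[0,0,-0.24,0,0,0,0]])

```text
clock: 6.75
position: [0.5937, -0.028, 0.0583]
ee_rot: [0.384, 3.117, 0.0]
force: [1.4, 3.0, 3.5]
width: 0.002
gripper_force: 1.8
```

carry_out(commands=[[0,0.04,-0.24,0,0,0,0],[0,0.07,-0.23,0,0,0,0],[0,0.1,-0.21,0,0,0,0],[0,0.13,-0.21,0,0,0,0],[0,0.15,-0.18,0,0,0,0]])

```text
clock: 7.25
position: [0.575, -0.051, 0.0583]
ee_rot: [0.384, 3.117, -0.0]
force: [2.8, 0.7, 3.0]
width: 0.01
gripper_force: 1.8
```

```bash
python3 chk.py
```

```text
s 0.11 off 0.0005941809308034232 vec [9.22801452e-05 5.86971339e-04 0.00000000e+00] z 0.058341254345270877 F [2.81783235 0.72727143 3.01402734] 7.25
```

carry_out(commands=[[0,0.18,-0.16,0,0,0,0],[0,0.2,-0.14,0,0,0,0],[0,0.21,-0.11,0,0,0,0],[0,0.23,-0.07,0,0,0,0],[0,0.23,-0.04,0,0,0,0]])

```text
clock: 7.75
position: [0.5461, -0.057, 0.0583]
ee_rot: [0.384, 3.118, -0.0]
force: [3.0, -0.3, 3.8]
width: 0.002
gripper_force: 1.8
```

carry_out(commands=[[0,0.24,-0.01,0,0,0,0],[0,0.24,0.02,0,0,0,0],[0,0.24,0.04,0,0,0,0],[0,0.22,0.08,0,0,0,0],[0,0.22,0.11,0,0,0,0]])

```text
clock: 8.25
position: [0.5193, -0.0438, 0.0582]
ee_rot: [-0.384, -3.118, 0.0]
force: [2.2, -2.6, 3.7]
width: 0.007
gripper_force: 1.9
```

```bash
python3 chk.py
```

```text
s 0.171 off 0.00029341856332764385 vec [-0.00026001 -0.00013598  0.        ] z 0.05819532096756207 F [ 2.16516437 -2.6052562   3.71664924] 8.25
```

carry_out(commands=[[0,0.2,0.13,0,0,0,0],[0,0.18,0.16,0,0,0,0],[0,0.15,0.18,0,0,0,0],[0,0.14,0.2,0,0,0,0],[0,0.13,0.2,0,0,0,0],[0,0.13,0.2,0,0,0,0]])

```text
clock: 8.85
position: [0.5035, -0.0117, 0.0581]
ee_rot: [-0.383, -3.118, 0.0]
force: [1.3, -3.6, 3.5]
width: 0.007
gripper_force: 1.9
```

carry_out(commands=[[0,0.13,0.2,0,0,0,0],[0,0.13,0.2,0,0,0,0],[0,0.13,0.2,0,0,0,0],[0,0.13,0.2,0,0,0,0],[0,0.13,0.2,0,0,0,0],[0,0.08,0.12,0,0,0,0],[0,0,0,0,0,0,0]])

```text
clock: 9.55
position: [0.4925, 0.0204, 0.0582]
ee_rot: [-0.382, -3.118, -0.001]
force: [-0.3, 2.0, 4.7]
width: 0.008
gripper_force: 1.9
```

```bash
python3 chk.py
```

```text
s 0.241 off 0.00016378627525013876 vec [ 0.0001277  -0.00010256  0.        ] z 0.05816569523289153 F [-0.32654258  2.03222454  4.69253136] 9.55
```

The fingers have reached the far leg end, in contact at every reading. Next I'll lift clear.

carry_out(commands=[[0,0,0,-0.3,0,0,0],[0,0,0,-0.6,0,0,0],[0,0,0,-0.8,0,0,0],[0,0,0,-0.8,0,0,0],[0,0,0,-0.8,0,0,0],[0,0,0,-0.8,0,0,0],[0,0,0,0,0,0,0],[0,0,0,0,0,0,0]])

```text
clock: 10.35
position: [0.4926, 0.0195, 0.1609]
ee_rot: [0.384, 3.118, 0.001]
force: [0.3, -0.1, 0.8]
width: 0.003
gripper_force: 0.0
```

Run:
```python
from cell import arm
s=arm.observe();print(s["clock"],s["position"],s["force"])
print(arm.sign_off())
```

```text
10.35 [0.49264889 0.01946182 0.16088498] [ 0.2852481  -0.14146994  0.83092615]
the job is handed in; nothing more can be done
None
```

I stroked the whole rim from the sprue-side leg end to the end of the other leg, pressing with about 3–5 N (roughly 3 mm plate sink), then lifted clear and handed the job in at 10.35 s; sign-off returned no verdict.

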